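Register the catch tray and dump the tipping bucket

ROBOT

A 6-joint arm with a two-finger parallel gripper is mounted at the origin on the work surface. World frame = base frame: x ahead of the robot, y to its left, z up, the work surface at z = 0. Lengths are in mm, angles in rad, forces in N, time in s.
With the tool pointing down it reaches from about 300 to 850 mm from the base axis. Payload 4.2 kg.
Tool frame: the origin (TCP) lies between the finger pads; the fingertips stand 14 mm ahead of it and the grasp point (between the pads) lies 5 mm behind it; z points along the fingers, y is the line along which they close (so a half turn about z gives the same grasp; the last joint's range is limited). The gripper opens to 91 mm and grips with 3 to 60 N. Pads are 32 mm wide; open, the fingers measure 118 mm over their backs; the gripper's body (76 mm by 178 mm) begins 60 mm behind the grasp point.
Start: joints at [1.118, 0.32, 1.565, -0, 1.257, -0.02], TCP at [241.167, 521.996, 227.976] pointing down, gripper open.
Joint ranges: [-3.11, 3.11], [-0.84, 2.01], [0.21, 2.61], [-1.34, 4.49], [0.05, 2.63], [-2.56, 2.56]. Speed limits (rad/s): [2.57, 2.57, 3.14, 3.14, 3.14, 3.14].

INTERFACE

Orientations are given as a unit quaternion [x, y, z, w].
In Python, from rig import r, snapshot, job gives the robot as it stands.
- The arm moves only by the tool drive_tool, never from a script. Its argument "plan" is a list of rows, each a list of 5 numbers: the shift along the tool's x, y, z in m, then the turn about the tool's z in rad, then the finger opening in m, from 0 to 0.0912. In form: [[dx, dy, dz, yaw, jaw], ...]. A call has 1 to 12 rows; each row shifts and turns the commanded pose from where the row before left it, along the tool's axes as they then stand; what a row does not reach is not made up. A row lasts 1/12 s, in which the tool goes at most 41.7 mm and 7.16 degrees, less where a joint would pass 70% of its speed; a pose out of reach is approached as far as the arm can. A call is refused whole if a number of a shift passes 0.0417 or a number of a turn 0.125, either way. A call with a gripper value outside its range is refused whole. The fingers move at their own pace and stop on an object; the grip force is fixed at half the most. Time passes only in rows, so rows that do not move let the fingers close. It gives the time, the measured TCP pose, the force, the opening and the grip force at its end, in the units of the state.
- r.sense(): the state, without advancing time (a new reading comes with each control period).
- snapshot(name): name is "side" or "top"; returns a dict with "image" (480x640x3 uint8, blue, green, red), "intrinsics" (3x3 intrinsics, pixels), "k1" (the pictures are not rectified: a ray, as slopes to the right and down, at radius r is drawn at 1 + k1 r^2 times it, then the intrinsics apply), "position" and "attitude" of the camera in the world. Camera axes: x right, y down, z forward; pixel columns grow to the right and rows downward; lengths in mm; the calibration is good to about 2 mm. A picture is of the moment at which its call begins. There is no depth.
- job.job_done(): hands the job in; it is judged then, once.
The state is a dict: "time_s": time; "q": joint angles; "joint_vel": joint speeds; "tau": joint torques, N m; "position": TCP position; "ee_rot": TCP orientation; "force": force on the tool from outside, world axes, zero at the start; "torque": the same for the moment, N m; "finger_gap": finger opening in mm; "gripper_force": force on a finger pad.
Only numpy, scipy, OpenCV 4.12 (cv2) and the standard library are available. Lean on these libraries where they do the work, as an engineer would, in place of code of your own. Each camera call takes 0.05 s, during which the arm holds its last target. There are 200 camera calls.

TASK

Push the steel catch tray snugly against both stop rails of the tipping station, so that it stands square under the bucket's lip. Then push the bucket's lever handle past its latch and all the way over so that both capped tubes fall into the tray, and let the bucket swing back home, leaving the tray against its stops and the beaker and slide box beside the station where they are.

Things in the scene. Friction and masses are not known exactly. Their poses are not given: they have to be found in the camera images.
- station: Grey fixed stand of the tipping bucket. Origin on the table right under the hinge axis, which runs along the stand's x at 130 mm height; x points away from the robot, y away from the tray, z up (yaw up to 0.25 rad). Uprights 8 mm thick at x = -76 and +76 mm, y = -20 to +75 mm, 145 mm high (the far one 178); a latch pawl on the outer side of the far one.
- far_stop (a point): Point on the face of the far stop, an aluminium rail 22 mm high lying on the table along the station's y (station y = -273 to +27 mm); its face is at station x = +85 mm and looks to -x. The tray's far side goes against it.
- side_stop (a point): Point on the face of the side stop, an aluminium rail 22 mm high lying on the table under the bucket along the station's x (x = -80 to +85 mm); its face is at station y = +15 mm and looks to -y. The tray's +y side goes against it.
- tray_place (a point): Fixed point of the stand on the table, at (0, -75 mm, 0) in the station's frame, same axes: where the tray's origin lies when the tray touches both stops squarely.
- tray: Loose open steel tray, 170 mm (its x) by 180 mm (its y), 40 mm high, walls and floor 4 mm thick, 0.4 to 0.65 kg. Origin at the centre of its underside, z up. It starts askew (up to 0.3 rad to the station), 20 to 55 mm short of tray_place along the station's x and 50 to 110 mm short of it along y, so it must be moved along the station's +x and +y.
- bucket (a joint): Tip angle of the bucket, rad: 0 home (upright), 1.5 fully tipped towards the station's -y, over the tray. A spring always drives it home; a latch resists most in the first 0.6 rad (about 8 N at the handle), later it moves more easily (2 to 5 N). Let go anywhere, it swings back to 0. Bucket 131 mm wide, back wall 45 mm behind the hinge; only its lever rises over 70 mm above the hinge.
- lip (a point): Middle of the bucket's sloping front lip. Home it is at hinge height, 70 mm in front of the hinge (station's -y), so it overhangs the tray's place; tipped, it points down and stays about 58 mm clear of the table, above the tray's walls.
- handle (a point): Middle of the lever's round black handle, 18 mm diameter, 62 mm long along the station's x (station x = -108 to -170 mm, on the robot's side; the lever's 12 mm arm is at x = -107 mm). 90 mm from the hinge: home 64 mm above it and 64 mm to the station's +y; it swings up and over to 64 mm to -y (194 mm above the table at both ends, 220 mm half-way). Push it along -y.
- tube_a_mid (a point): Centre of one capped white plastic tube, 30 mm diameter, 115 mm long along its x axis, 35 g, lying in the bucket along the hinge axis at the start.
- tube_b_mid (a point): Centre of the other, equal tube, lying beside the first in the bucket, nearer the lip.
- beaker: Bystander: glass beaker, 72 mm diameter, 95 mm high, behind the bucket (station's +y). Origin at the centre of its underside.
- slide_box: Bystander: grey slide box 85 x 100 x 35 mm, past the tray on the station's -y side. Origin at the centre of its underside.
Not all that is in view belongs to the job. Leave any pink look-alike of the part that bears tube_a_mid alone.

How it is judged:
By the outcome, as a careful person would: the job done as asked, in the order asked, and still so for the second after the job is handed in, with the robot touching nothing.
It also fails if it takes over 64 s, if anything falls off the work surface, if the arm or the gripper's body presses on something with over 40 N, if the wrist force passes 120 N, or if a joint passes its speed limit or range.

## Working session

There is one attempt and no reset: what is moved stays moved. The work goes in short steps, Python scripts to look and compute and a tool call to move; the robot and the scene stay as the last step left them, time stands still between calls to the robot, and variables do not carry over. Pictures are saved under pics/ and viewed, at most 10 in all, crops included, and the job is handed in when it is done.

Besides the shell and the picture viewer there is one more tool, called in YAML: its name, and indented under it one key for each argument. drive_tool: Moves the arm, as the interface text tells. Its arguments: {"type":"object","properties":{"plan":{"type":"array","items":{"type":"array","items":{"type":"number"}}}},"required":["plan"]}

```bash
ls; mkdir -p pics; cat > h.py <<'E'
import numpy as np, cv2
from scipy.spatial.transform import Rotation as R
from rig import r, snapshot, job
def cam(n):
    s=snapshot(n); np.save(f'/tmp/{n}.npy',{k:v for k,v in s.items()},allow_pickle=True); return s
def load(n): return np.load(f'/tmp/{n}.npy',allow_pickle=True).item()
def rot(s):
    a=np.array(s['attitude'],float); return a if a.shape==(3,3) else R.from_quat(a).as_matrix()
def pix2w(s,u,v,z):
    d=np.array([s['k1'],0,0,0,0],float)
    p=cv2.undistortPoints(np.array([[[u,v]]],float),np.array(s['intrinsics'],float),d)[0,0]
    w=rot(s)@np.array([p[0],p[1],1]); c=np.array(s['position'],float)
    return c+w*(z-c[2])/w[2]
def w2pix(s,P):
    M=rot(s); c=np.array(s['position'],float)
    return cv2.projectPoints((np.atleast_2d(P)-c)@M,np.zeros(3),np.zeros(3),np.array(s['intrinsics'],float),np.array([s['k1'],0,0,0,0],float))[0][:,0]
E
python3 - <<'E'
from h import *
for n in('top','side'):
    s=cam(n); cv2.imwrite(f'pics/{n}0.png',s['image']); print(s['position'],s['attitude'],s['k1'],s['intrinsics'])
print(r.sense())
E
```

```text
pics
[ 320.47278463  -42.85384789 1469.76411082] [-0.70135646  0.70842487 -0.05628433  0.05536592] 0.04104870111368991 [[598.59656836   0.         326.35132406]
 [  0.         598.59656836 219.30322853]
 [  0.           0.           1.        ]]
[ 418.59490931 -744.23513645  796.36690188] [ 0.91357193 -0.06465473  0.03507551 -0.39996975] -0.06887137558479486 [[453.0352924    0.         326.69287501]
 [  0.         453.0352924  237.79624437]
 [  0.           0.           1.        ]]
{'time_s': 0.1, 'q': array([ 1.11800261e+00,  3.20231950e-01,  1.56553510e+00, -4.44093887e-05,
        1.25738383e+00, -1.99753582e-02]), 'joint_vel': array([ 0.00101281, -0.00053093, -0.00410836, -0.00126747,  0.00045758,
       -0.00047755]), 'tau': array([-8.03331259e-04, -4.13334167e+01, -2.32511348e+01,  7.27973180e-02,
        4.22607525e-02, -5.47906654e-05]), 'position': array([240.98935783, 521.60370614, 227.21055847]), 'ee_rot': array([ 2.14717183e-01,  9.76675956e-01, -7.62391751e-04, -1.61929339e-04]), 'force': array([-0.01578902,  0.06798809, -0.27254548]), 'torque': array([-0.01905881,  0.02004579,  0.00443459]), 'gripper_force': 0.0, 'finger_gap': 90.79905171847258}
```

View pics/top0.png

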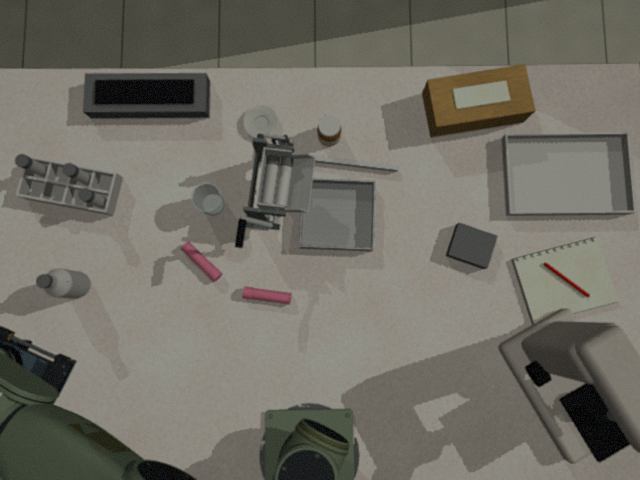

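View pics/side0.png

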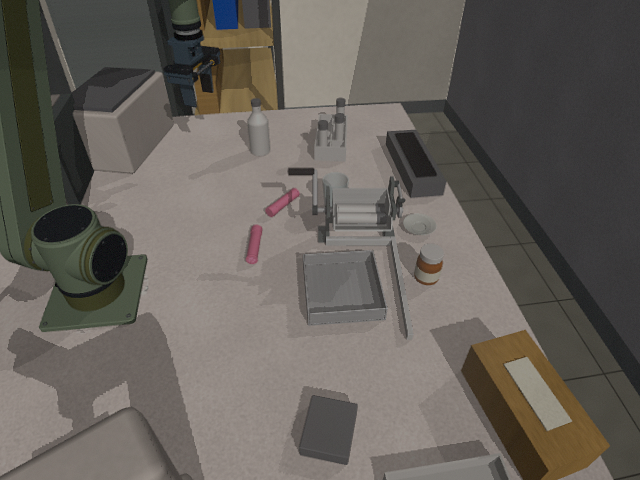

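The top view shows the tray at about (337,215), the bucket at (280,183) and the black handle at (240,233). The far rail runs (315,163)-(397,171), the beaker is at (208,199) and the slide box at (472,246). The pink look-alikes are at (201,261) and (267,295); the wanted tubes are the white ones in the bucket. I'll enlarge both views.

```bash
python3 - <<'E'
from h import *
a=load('top')['image'][120:270,220:420]; b=load('side')['image'][160:350,230:430]
cv2.imwrite('pics/c1.png',cv2.resize(a,None,fx=4,fy=4,interpolation=cv2.INTER_CUBIC))
cv2.imwrite('pics/c2.png',cv2.resize(b,None,fx=3,fy=3,interpolation=cv2.INTER_CUBIC))
E
```

```text
(no output)
```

View pics/c1.png

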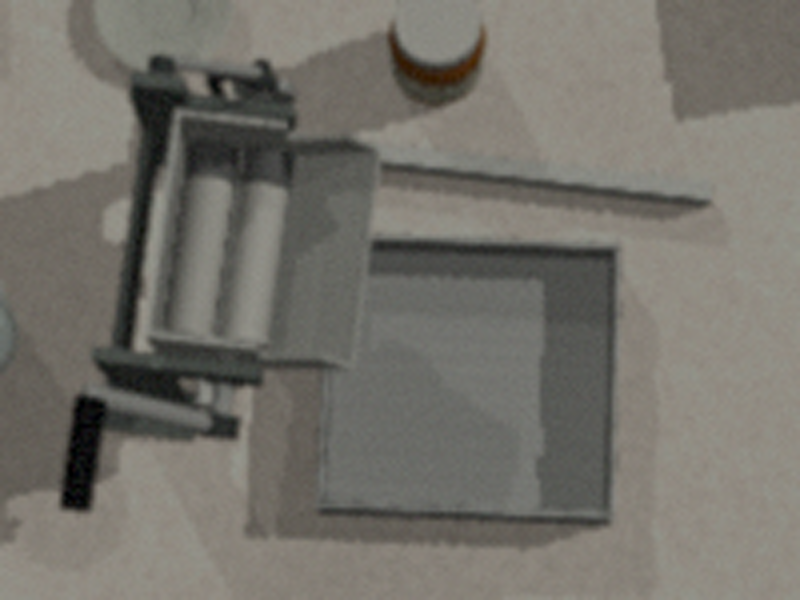

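View pics/c2.png

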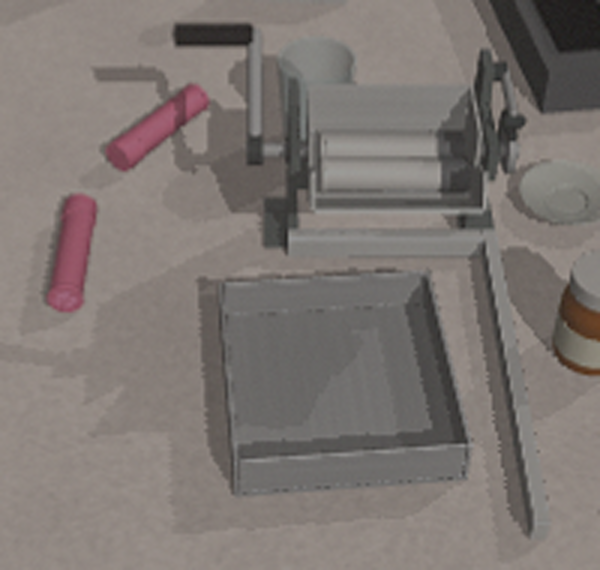

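The top crop shows the tray corners (618,246), (607,520) and (322,512), the handle ends (89,397) and (76,509), and the far rail's inner top edge from (400,168) to (700,201). The side crop shows the side rail's lower front edge from (288,254) to (480,254) and the tray's bottom corners at (238,492) and (467,476).

```bash
python3 - <<'E'
from h import *
from scipy.optimize import least_squares
T,S=load('top'),load('side')
t=lambda x,y:(220+(x+.5)/4-.5,120+(y+.5)/4-.5); d=lambda x,y:(230+(x+.5)/3-.5,160+(y+.5)/3-.5)
def P(p,l): c,s=np.cos(p[2]),np.sin(p[2]); return np.array([p[0]+c*l[0]-s*l[1],p[1]+s*l[0]+c*l[1],l[2]])
obsS=[(T,t(88,398),(-108,64,194)),(T,t(76,508),(-170,64,194)),(S,d(250,34),(-108,64,194)),(S,d(176,34),(-170,64,194)),
 (S,d(288,254),(-80,15,0)),(T,t(700,201),(85,-273,22)),(S,d(530,530),(85,-273,22)),(T,t(366,150),(65,-70,130)),(T,t(350,365),(-65,-70,130))]
obsT=[(T,t(618,246),(85,-90,40)),(T,t(608,521),(-85,-90,40)),(T,t(320,512),(-85,90,40)),(S,d(238,492),(-85,-90,0)),(S,d(467,478),(85,-90,0)),(S,d(220,282),(-85,90,40)),(S,d(428,270),(85,90,40))]
for o,g in((obsS,[580,50,-.1]),(obsT,[500,-50,0])):
    f=lambda p:np.concatenate([w2pix(s,P(p,l))[0]-u for s,u,l in o])
    q=least_squares(f,g,loss='soft_l1'); print(q.x.round(3)); print(f(q.x).reshape(-1,2).round(1).tolist())
    for s,u,l in o: print(pix2w(s,*u,l[2]).round(0),P(q.x,l).round(0))
    if o is obsS: st=q.x; print('place',P(st,(0,-75,0)))
    else:
        c,s=np.cos(st[2]),np.sin(st[2]); D=q.x[:2]-st[:2]; print('tray in station',c*D[0]+s*D[1],-s*D[0]+c*D[1],q.x[2]-st[2])
print('beaker',pix2w(T,208,199,50),'box',pix2w(T,472,246,35))
E
```

```text
[ 6.25096e+02  5.90210e+01 -1.31000e-01]
[[0.3, -0.2], [-0.9, 0.7], [1.1, -0.8], [-0.7, -0.8], [-0.2, 0.3], [2.5, -0.0], [0.8, -3.8], [3.0, -0.4], [-0.1, 1.0]]
[526. 137. 194.] [526. 137. 194.]
[466. 143. 194.] [465. 145. 194.]
[524. 134. 194.] [526. 137. 194.]
[466. 141. 194.] [465. 145. 194.]
[549.  85.  -0.] [548.  84.   0.]
[ 674. -216.   22.] [ 674. -223.   22.]
[ 670. -232.   22.] [ 674. -223.   22.]
[679. -12. 130.] [680. -19. 130.]
[554.  -2. 130.] [551.  -2. 130.]
place [615.28033374 -15.3342353    0.        ]
[ 5.62693e+02 -7.18060e+01 -4.60000e-02]
[[0.9, -0.7], [1.7, -0.3], [-1.3, -0.7], [-1.4, 0.9], [-0.0, -0.3], [-1.0, -0.8], [0.2, -1.2]]
[ 642. -164.   40.] [ 643. -166.   40.]
[ 473. -154.   40.] [ 474. -158.   40.]
[480.  19.  40.] [482.  22.  40.]
[ 477. -156.    0.] [ 474. -158.    0.]
[ 643. -166.    0.] [ 643. -166.    0.]
[484.  19.  40.] [482.  22.  40.]
[650.  10.  40.] [652.  14.  40.]
tray in station -44.74455256343968 -137.8682446353199 0.08509557894994484
beaker [599.16607693 238.93264216  50.        ] box [ 480.65735233 -395.39815284   35.        ]
```

Station fit: (625, 59), yaw -0.131. Tray fit: (563, -72), yaw -0.046, which is 45 mm and 63 mm short along the station's axes and consistent with the description. The first push is +x, two-fingered with the jaw open.

drive_tool:
  plan:
    - [0,0,-0.025,-0.1,0.09]
    - [0,0,-0.025,-0.1,0.09]
    - [0,0,-0.022,-0.1,0.09]
    - [-0.0168,-0.0365,0,0,0.09]
    - [-0.0168,-0.0365,0,0,0.09]
    - [-0.0168,-0.0365,0,0,0.09]
    - [-0.0168,-0.0365,0,0,0.09]
    - [-0.0168,-0.0365,0,0,0.09]
    - [-0.0168,-0.0365,0,0,0.09]
    - [-0.0168,-0.0365,0,0,0.09]
    - [-0.0168,-0.0365,0,0,0.09]
    - [-0.0168,-0.0365,0,0,0.09]

```text
time_s: 1.1
position: [347.3, 174.5, 299.8]
ee_rot: [0.066, 0.998, -0.0, -0.0]
force: [0.8, -0.7, 0.1]
finger_gap: 90.1
gripper_force: 0.0
```

drive_tool:
  plan:
    - [-0.0168,-0.0365,0,0,0.09]
    - [-0.0168,-0.0365,0,0,0.09]
    - [-0.0168,-0.0365,0,0,0.09]
    - [-0.0168,-0.0365,0,0,0.09]
    - [-0.0168,-0.0365,0,0,0.09]
    - [-0.0168,-0.0365,0,0,0.09]
    - [0,0,0,0,0.09]
    - [0,0,0,0,0.09]

```text
time_s: 1.77
position: [418.4, -55.7, 299.3]
ee_rot: [0.069, 0.998, 0.0, -0.001]
force: [-0.5, 1.6, 0.0]
finger_gap: 90.2
gripper_force: 0.0
```

```bash
cat >> h.py <<'E'
ST=np.array([625.1,59.0,-0.131])
def stt():
    s=r.sense(); D=s['position'][:2]-ST[:2]; c,q=np.cos(ST[2]),np.sin(ST[2])
    x=R.from_quat(s['ee_rot']).as_matrix()[:,0]; f=s['force']
    print('t',round(s['time_s'],2),'st',(c*D[0]+q*D[1]).round(1),(-q*D[0]+c*D[1]).round(1),'z',s['position'][2].round(1),'toolx in st deg',np.degrees(np.arctan2(x[1],x[0])-ST[2]).round(2),'F st',(c*f[0]+q*f[1]).round(1),(-q*f[0]+c*f[1]).round(1),f[2].round(1),'gap',s['finger_gap'],'q',s['q'].round(2))
E
python3 -c "from h import *;stt()"
```

```text
t 1.77 st -189.9 -140.7 z 299.3 toolx in st deg 179.63 F st -0.8 1.6 0.0 gap 90.20702781947328 q [-0.16  0.03  1.75  0.    1.36 -1.59]
```

drive_tool:
  plan:
    - [0,0,0.035,0,0.09]
    - [0,0,0.035,0,0.09]
    - [0,0,0.035,0,0.09]
    - [0,0,0.035,0,0.09]
    - [0,0,0.035,0,0.09]
    - [0,0,0.035,0,0.09]
    - [0,0,0.035,0,0.09]
    - [0,0,0.02,0,0.09]
    - [0,0,0.008,0,0.09]
    - [0,0,0,0,0.09]

```text
time_s: 2.6
position: [417.1, -52.7, 25.6]
ee_rot: [0.065, 0.998, 0.0, -0.002]
force: [-0.2, -0.2, 0.2]
finger_gap: 89.9
gripper_force: 0.0
```

drive_tool:
  plan:
    - [-0.007,0,0,0,0.09]
    - [-0.007,0,0,0,0.09]
    - [-0.007,0,0,0,0.09]
    - [-0.006,0,0,0,0.09]
    - [-0.006,0,0,0,0.09]
    - [-0.006,0,0,0,0.09]
    - [-0.006,0,0,0,0.09]
    - [-0.006,0,0,0,0.09]
    - [-0.006,0,0,0,0.09]
    - [-0.006,0,0,0,0.09]
    - [-0.006,0,0,0,0.09]
    - [-0.006,0,0,0,0.09]

```text
time_s: 3.6
position: [493.2, -64.1, 26.8]
ee_rot: [0.067, 0.998, 0.0, -0.0]
force: [-1.8, 0.1, -0.9]
finger_gap: 90.1
gripper_force: 1.0
```

```bash
python3 -c "from h import *;stt()"
```

```text
t 3.6 st -114.7 -139.3 z 26.8 toolx in st deg 179.88 F st -1.8 -0.2 -0.9 gap 90.05215101857729 q [-0.15  0.42  2.    0.    0.72 -1.59]
```

Pushing with about 2 N. I'll advance gently to the far stop.

drive_tool:
  plan:
    - [-0.003,0,0,0,0.09]
    - [-0.003,0,0,0,0.09]
    - [-0.002,0,0,0,0.09]
    - [0,0,0,0,0.09]

```text
time_s: 3.93
position: [501.4, -65.2, 26.9]
ee_rot: [0.066, 0.998, -0.0, 0.001]
force: [-0.6, -0.7, -0.8]
finger_gap: 90.1
gripper_force: 0.3
```

drive_tool:
  plan:
    - [-0.002,0,0,0,0.09]
    - [0,0,0,0,0.09]

```text
time_s: 4.1
position: [502.9, -65.3, 26.9]
ee_rot: [0.066, 0.998, 0.0, 0.0]
force: [-2.7, -0.6, 0.8]
finger_gap: 90.0
gripper_force: 0.9
```

drive_tool:
  plan:
    - [-0.002,0,0,0,0.09]
    - [0,0,0,0,0.09]

```text
time_s: 4.27
position: [505.1, -65.6, 27.0]
ee_rot: [0.066, 0.998, 0.0, 0.0]
force: [-1.5, 0.2, 0.5]
finger_gap: 90.0
gripper_force: 1.1
```

```bash
python3 -c "
from h import *;stt();s=cam('top');a=s['image'][120:270,220:420]
cv2.imwrite('pics/c3.png',cv2.resize(a,None,fx=4,fy=4,interpolation=cv2.INTER_CUBIC))"
```

```text
t 4.27 st -102.7 -139.2 z 27.0 toolx in st deg 179.9 F st -1.5 -0.0 0.5 gap 89.97107133372266 q [-0.15  0.44  1.98  0.    0.73 -1.59]
```

View pics/c3.png

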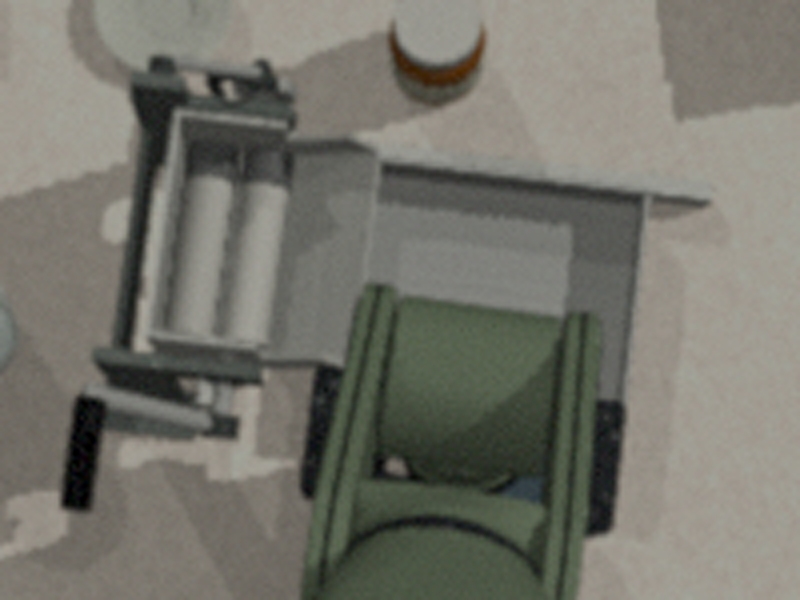

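The tray is square and almost at the rail (its right corner at (645,190) is near the rail edge). I'll nudge until the force rises.

drive_tool:
  plan:
    - [-0.0015,0,0,0,0.09]
    - [0,0,0,0,0.09]

```text
time_s: 4.48
position: [505.0, -65.6, 26.8]
ee_rot: [0.065, 0.998, -0.0, -0.001]
force: [-5.7, 1.5, 2.9]
finger_gap: 90.2
gripper_force: 0.2
```

drive_tool:
  plan:
    - [-0.0015,0,0,0,0.09]
    - [0,0,0,0,0.09]

```text
time_s: 4.65
position: [504.8, -65.7, 26.5]
ee_rot: [0.065, 0.998, -0.0, -0.003]
force: [-9.5, 0.7, 3.7]
finger_gap: 89.8
gripper_force: 0.0
```

drive_tool:
  plan:
    - [-0.001,0,0,0,0.09]
    - [0,0,0,0,0.09]

```text
time_s: 4.82
position: [504.7, -65.7, 26.2]
ee_rot: [0.064, 0.998, -0.0, -0.004]
force: [-11.4, 0.4, 2.9]
finger_gap: 89.7
gripper_force: 0.0
```

Seated on the far stop at 11 N. Next I go round for the +y push.

drive_tool:
  plan:
    - [0.012,0,0,0,0.09]
    - [0.012,0,0,0,0.09]
    - [0.012,0,0,0,0.09]
    - [0,0,-0.033,0,0.09]
    - [0,0,-0.033,0,0.09]
    - [0,0,-0.033,0,0.09]
    - [-0.0262,-0.0264,0,0,0.09]
    - [-0.0262,-0.0264,0,0,0.09]
    - [-0.0262,-0.0264,0,0,0.09]
    - [-0.0262,-0.0264,0,0,0.09]
    - [-0.0262,-0.0264,0,0,0.09]
    - [0,0,0,0.1208,0.09]

```text
time_s: 5.82
position: [590.8, -215.5, 126.2]
ee_rot: [0.129, 0.992, -0.002, 0.004]
force: [0.2, 0.1, 0.1]
finger_gap: 89.7
gripper_force: 0.0
```

drive_tool:
  plan:
    - [0,0,0,0.1208,0.09]
    - [0,0,0,0.1208,0.09]
    - [0,0,0,0.1208,0.09]
    - [0,0,0,0.1208,0.09]
    - [0,0,0,0.1208,0.09]
    - [0,0,0,0.1208,0.09]
    - [0,0,0,0.1208,0.09]
    - [0,0,0,0.1208,0.09]
    - [0,0,0,0.1208,0.09]
    - [0,0,0,0.1208,0.09]
    - [0,0,0,0.1208,0.09]
    - [0,0,0,0.1208,0.09]

```text
time_s: 6.82
position: [586.4, -209.9, 126.2]
ee_rot: [0.754, 0.657, 0.001, 0.001]
force: [-0.3, 0.6, -0.3]
finger_gap: 90.1
gripper_force: 0.0
```

```bash
python3 -c "
from h import *;stt();s=cam('top');a=s['image'][120:270,220:420]
cv2.imwrite('pics/c4.png',cv2.resize(a,None,fx=4,fy=4,interpolation=cv2.INTER_CUBIC))"
```

```text
t 6.82 st -3.2 -271.6 z 126.2 toolx in st deg 89.58 F st -0.4 0.5 -0.3 gap 90.0791071205618 q [-0.36  0.47  1.6   0.    1.07 -0.22]
```

View pics/c4.png

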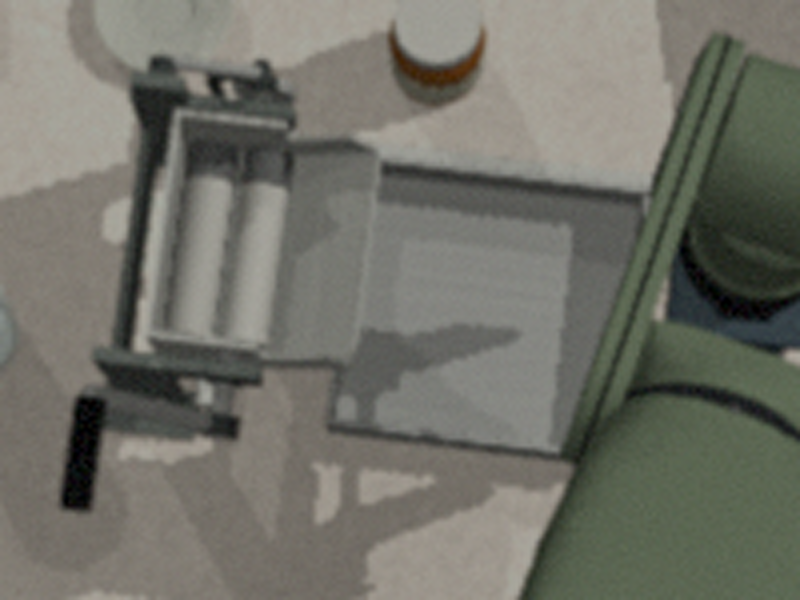

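The tray lies flat along the rail, with its near edge (330,428)-(575,461) parallel to it. Now the +y push.

drive_tool:
  plan:
    - [0,0,0.025,0,0.09]
    - [0,0,0.025,0,0.09]
    - [0,0,0.025,0,0.09]
    - [0,0,0.025,0,0.09]
    - [0,0,0,0,0.09]
    - [0.007,0,0,0,0.09]
    - [0.007,0,0,0,0.09]
    - [0.007,0,0,0,0.09]
    - [0.007,0,0,0,0.09]
    - [0.007,0,0,0,0.09]

```text
time_s: 7.7
position: [591.3, -174.9, 27.8]
ee_rot: [0.752, 0.659, 0.001, 0.002]
force: [-1.3, -4.2, 2.8]
finger_gap: 89.4
gripper_force: 1.8
```

drive_tool:
  plan:
    - [0.006,0,0,0,0.09]
    - [0.006,0,0,0,0.09]
    - [0.006,0,0,0,0.09]
    - [0.006,0,0,0,0.09]
    - [0.006,0,0,0,0.09]
    - [0.006,0,0,0,0.09]
    - [0.006,0,0,0,0.09]
    - [0.003,0,0,0,0.09]
    - [0,0,0,0,0.09]

```text
time_s: 8.45
position: [595.8, -128.9, 25.6]
ee_rot: [0.752, 0.659, 0.0, -0.001]
force: [-0.2, 0.2, -0.4]
finger_gap: 89.8
gripper_force: 0.0
```

```bash
python3 -c "from h import *;stt()"
```

```text
t 8.45 st -4.6 -190.1 z 25.6 toolx in st deg 89.94 F st -0.3 0.2 -0.4 gap 89.8030324593134 q [-0.23  0.56  1.74  0.    0.85 -0.1 ]
```

drive_tool:
  plan:
    - [0.002,0,0,0,0.09]
    - [0.002,0,0,0,0.09]
    - [0,0,0,0,0.09]

```text
time_s: 8.7
position: [596.1, -125.8, 25.6]
ee_rot: [0.752, 0.659, -0.0, -0.001]
force: [0.5, -1.2, -0.2]
finger_gap: 90.0
gripper_force: 0.4
```

drive_tool:
  plan:
    - [0.002,0,0,0,0.09]
    - [0,0,0,0,0.09]

```text
time_s: 8.87
position: [596.4, -123.9, 25.6]
ee_rot: [0.752, 0.659, -0.0, -0.001]
force: [0.1, -1.2, -1.2]
finger_gap: 89.8
gripper_force: 0.4
```

drive_tool:
  plan:
    - [0.0015,0,0,0,0.09]
    - [0,0,0,0,0.09]

```text
time_s: 9.03
position: [596.7, -122.5, 25.7]
ee_rot: [0.752, 0.659, -0.0, -0.0]
force: [-0.3, -0.4, -1.0]
finger_gap: 89.8
gripper_force: 0.4
```

drive_tool:
  plan:
    - [0.0015,0,0,0,0.09]
    - [0,0,0,0,0.09]

```text
time_s: 9.2
position: [597.2, -121.8, 25.9]
ee_rot: [0.752, 0.659, -0.0, 0.001]
force: [-0.3, -4.9, -1.3]
finger_gap: 90.1
gripper_force: 2.0
```

drive_tool:
  plan:
    - [0.0015,0,0,0,0.09]
    - [0,0,0,0,0.09]

```text
time_s: 9.37
position: [597.4, -121.7, 26.0]
ee_rot: [0.752, 0.659, -0.001, 0.001]
force: [-0.8, -8.6, -0.9]
finger_gap: 90.0
gripper_force: 4.4
```

drive_tool:
  plan:
    - [0.0015,0,0,0,0.09]
    - [0,0,0,0,0.09]

```text
time_s: 9.53
position: [597.4, -121.7, 26.1]
ee_rot: [0.752, 0.66, -0.002, 0.002]
force: [-1.8, -14.2, 0.0]
finger_gap: 90.0
gripper_force: 6.8
```

```bash
python3 -c "from h import *;stt()"
```

```text
t 9.53 st -3.9 -182.7 z 26.1 toolx in st deg 90.05 F st 0.1 -14.3 0.0 gap 90.01806157054968 q [-0.22  0.56  1.74 -0.01  0.85 -0.08]
```

Both stops reached at 14 N, at the position predicted. Next, a gentle re-seat in +x from the near side with a finger's back, clear of the lip.

drive_tool:
  plan:
    - [-0.015,0,0,0,0.09]
    - [-0.015,0,0,0,0.09]
    - [0,0,-0.034,0,0.09]
    - [0,0,-0.034,0,0.09]
    - [0,0,-0.034,0,0.09]
    - [0,-0.036,0,0,0.09]
    - [0,-0.036,0,0,0.09]
    - [0,-0.036,0,0,0.09]
    - [0,-0.036,0,0,0.09]
    - [0,-0.036,0,0,0.09]
    - [0,0,0,0,0.09]

```text
time_s: 10.45
position: [406.9, -122.4, 127.0]
ee_rot: [0.753, 0.658, -0.002, -0.004]
force: [-0.7, 1.3, -0.5]
finger_gap: 90.1
gripper_force: 0.0
```

```bash
python3 -c "
from h import *;stt();a=cam('top')['image'][120:270,220:420];b=cam('side')['image'][150:300,280:430]
cv2.imwrite('pics/c5.png',np.hstack([cv2.resize(a[:,20:140],(400,500),interpolation=cv2.INTER_CUBIC),cv2.resize(b,(400,500),interpolation=cv2.INTER_CUBIC)]))"
```

```text
t 10.45 st -192.7 -208.3 z 127.0 toolx in st deg 89.83 F st -0.9 1.2 -0.5 gap 90.14863866689568 q [-0.32  0.19  2.03  0.    0.93 -0.19]
```

View pics/c5.png

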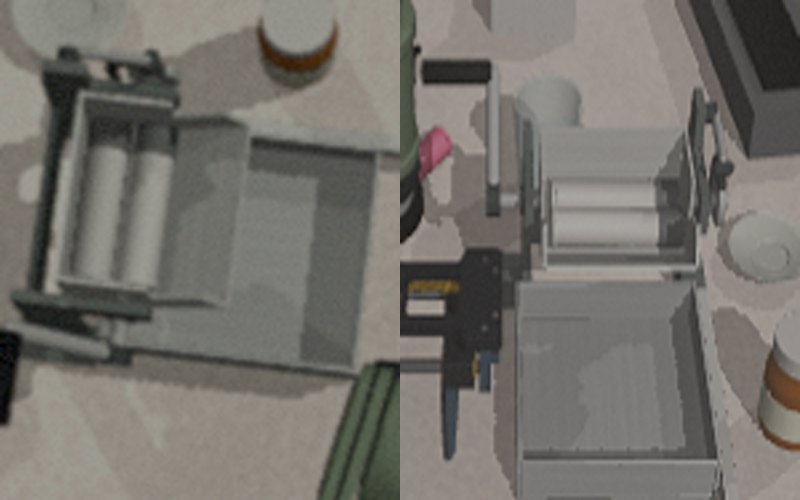

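The tray touches the far rail and lies under the lip, square to it. I'll do the gentle re-seat in +x.

drive_tool:
  plan:
    - [0.03,0,0,0,0.09]
    - [0.03,0,0,0,0.09]
    - [0.03,0,0,0,0.09]
    - [0,0,0.034,0,0.09]
    - [0,0,0.034,0,0.09]
    - [0,0,0.034,0,0.09]
    - [0,0,0,0,0.09]
    - [0,0.012,0,0,0.09]
    - [0,0.012,0,0,0.09]
    - [0,0.012,0,0,0.09]
    - [0,0.004,0,0,0.09]
    - [0,0,0,0,0.09]

```text
time_s: 11.55
position: [468.8, -40.7, 27.1]
ee_rot: [0.753, 0.659, 0.001, 0.001]
force: [-1.4, 0.3, -0.2]
finger_gap: 89.8
gripper_force: 0.0
```

drive_tool:
  plan:
    - [0,0.003,0,0,0.09]
    - [0,0,0,0,0.09]

```text
time_s: 11.72
position: [470.0, -40.9, 26.4]
ee_rot: [0.752, 0.659, 0.0, 0.0]
force: [0.1, 0.5, -0.0]
finger_gap: 89.9
gripper_force: 0.0
```

```bash
python3 -c "from h import *;stt()"
```

```text
t 11.72 st -140.8 -119.3 z 26.4 toolx in st deg 89.9 F st 0.0 0.5 -0.0 gap 89.89329255992702 q [-0.11  0.39  2.06  0.    0.68  0.02]
```

drive_tool:
  plan:
    - [0,0.002,0,0,0.09]
    - [0,0,0,0,0.09]

```text
time_s: 11.88
position: [470.4, -40.9, 26.1]
ee_rot: [0.752, 0.659, -0.001, -0.001]
force: [-4.0, -1.1, 2.3]
finger_gap: 89.8
gripper_force: 1.9
```

drive_tool:
  plan:
    - [0,0.002,0,0,0.09]
    - [0,0,0,0,0.09]

```text
time_s: 12.05
position: [470.4, -40.9, 25.8]
ee_rot: [0.752, 0.659, -0.002, -0.002]
force: [-7.9, 1.3, 6.1]
finger_gap: 89.8
gripper_force: 4.4
```

drive_tool:
  plan:
    - [0,0.002,0,0,0.09]
    - [0,0,0,0,0.09]

```text
time_s: 12.22
position: [470.4, -40.9, 25.6]
ee_rot: [0.752, 0.659, -0.004, -0.004]
force: [-12.1, 1.4, 10.3]
finger_gap: 90.1
gripper_force: 6.6
```

Both stops confirmed. Next: back off, rise, go over behind the handle with the fingers closed, then descend.

drive_tool:
  plan:
    - [0,-0.01,0,0,0.09]
    - [0,-0.01,0,0,0.09]
    - [0,-0.012,0,0,0.09]
    - [0,0,-0.035,0,0.05]
    - [0,0,-0.035,0,0.02]
    - [0,0,-0.035,0,0]
    - [0,0,-0.035,0,0]
    - [0,0,-0.035,0,0]
    - [0,0,-0.035,0,0]
    - [0,0,-0.035,0,0]
    - [0,0,-0.03,0,0]
    - [0,0,0,0,0]

```text
time_s: 13.22
position: [446.8, -37.6, 307.2]
ee_rot: [0.752, 0.659, 0.005, 0.005]
force: [0.9, -0.8, 1.2]
finger_gap: 33.0
gripper_force: 0.0
```

drive_tool:
  plan:
    - [0.039,0,0,0,0]
    - [0.039,0,0,0,0]
    - [0.039,0,0,0,0]
    - [0.039,0,0,0,0]
    - [0.039,0,0,0,0]
    - [0.039,0,0,0,0]
    - [0,0.015,0,0,0]
    - [0,0.015,0,0,0]
    - [0,0,0,0,0]

```text
time_s: 13.97
position: [506.0, 191.4, 299.4]
ee_rot: [0.752, 0.659, 0.0, 0.0]
force: [0.6, -0.0, 0.5]
finger_gap: 0.5
gripper_force: 0.0
```

```bash
python3 -c "from h import *;stt()"
```

```text
t 13.97 st -135.3 115.7 z 299.4 toolx in st deg 89.98 F st 0.6 0.1 0.5 gap 0.5498302357464493 q [ 0.34  0.23  1.51 -0.    1.4   0.47]
```

drive_tool:
  plan:
    - [0,-0.006,0.034,0,0]
    - [0,0,0.034,0,0]
    - [0,0,0.034,0,0]
    - [0,0,0.003,0,0]
    - [-0.007,0,0,0,0]
    - [-0.007,0,0,0,0]
    - [-0.007,0,0,0,0]
    - [-0.007,0,0,0,0]
    - [-0.006,0,0,0,0]
    - [-0.006,0,0,0,0]

```text
time_s: 14.8
position: [496.6, 158.3, 201.6]
ee_rot: [0.754, 0.657, 0.01, -0.003]
force: [-0.4, 21.4, 15.9]
finger_gap: 0.8
gripper_force: 10.8
```

```bash
python3 -c "from h import *;stt()"
```

```text
t 14.8 st -140.4 81.7 z 201.6 toolx in st deg 89.7 F st -3.1 21.2 15.9 gap 0.832673349011511 q [0.28 0.25 1.74 0.02 1.14 0.41]
```

The latch is engaged at about 21 N. I'll follow the handle's arc, rising then falling.

drive_tool:
  plan:
    - [-0.007,0,-0.005,0,0]
    - [-0.007,0,-0.005,0,0]
    - [-0.007,0,-0.004,0,0]
    - [-0.007,0,-0.003,0,0]
    - [-0.007,0,-0.003,0,0]
    - [-0.007,0,-0.002,0,0]

```text
time_s: 15.3
position: [490.2, 111.4, 221.7]
ee_rot: [0.752, 0.659, 0.005, 0.001]
force: [2.2, 4.9, 3.4]
finger_gap: 0.9
gripper_force: 2.6
```

```bash
python3 -c "from h import *;stt()"
```

```text
t 15.3 st -140.6 34.4 z 221.7 toolx in st deg 89.89 F st 1.5 5.1 3.4 gap 0.8764685332273052 q [0.2  0.21 1.74 0.   1.19 0.33]
```

drive_tool:
  plan:
    - [-0.007,0,0.003,0,0]
    - [-0.007,0,0.003,0,0]
    - [-0.007,0,0.003,0,0]
    - [-0.007,0,0.004,0,0]
    - [-0.007,0,0.004,0,0]
    - [-0.007,0,0.004,0,0]
    - [-0.007,0,0.004,0,0]
    - [-0.007,0,0.004,0,0]
    - [-0.006,0,0.003,0,0]

```text
time_s: 16.05
position: [479.4, 48.3, 185.3]
ee_rot: [0.753, 0.659, 0.0, -0.0]
force: [3.2, 6.3, -1.1]
finger_gap: 0.1
gripper_force: 3.4
```

```bash
python3 -c "from h import *;stt()"
```

```text
t 16.05 st -143.0 -29.6 z 185.3 toolx in st deg 89.89 F st 2.3 6.6 -1.1 gap 0.11077835432769437 q [0.08 0.21 1.84 0.   1.1  0.21]
```

drive_tool:
  plan:
    - [-0.004,0,0.001,0,0]
    - [0,0,0,0,0]
    - [0,0,0,0,0]

```text
time_s: 16.3
position: [478.8, 45.0, 183.5]
ee_rot: [0.753, 0.658, 0.0, -0.001]
force: [3.1, 6.4, -3.8]
finger_gap: 0.4
gripper_force: 3.3
```

drive_tool:
  plan:
    - [-0.004,0,0.001,0,0]
    - [0,0,0,0,0]
    - [0,0,0,0,0]

```text
time_s: 16.55
position: [478.8, 44.3, 183.1]
ee_rot: [0.753, 0.658, 0.003, -0.003]
force: [3.1, 17.9, -0.6]
finger_gap: 0.4
gripper_force: 8.6
```

```bash
python3 -c "
from h import *;stt();a=cam('top')['image'][140:240,225:345];b=cam('side')['image'][150:300,280:430]
cv2.imwrite('pics/c6.png',np.hstack([cv2.resize(a,(400,333),interpolation=cv2.INTER_CUBIC),cv2.resize(b,(400,333),interpolation=cv2.INTER_CUBIC)]))"
```

```text
t 16.55 st -143.1 -33.7 z 183.1 toolx in st deg 89.78 F st 0.7 18.2 -0.6 gap 0.40550506871608066 q [0.06 0.21 1.84 0.01 1.09 0.19]
```

View pics/c6.png

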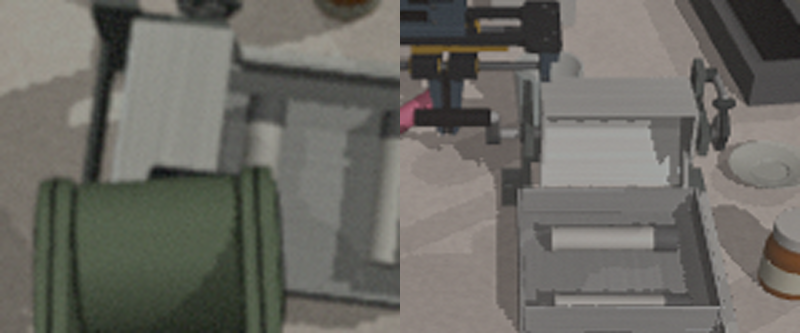

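The bucket is fully over at its stop (18 N), and both tubes lie in the tray: side crop (602,238) and (610,300). I'll ease the handle back home along its arc.

drive_tool:
  plan:
    - [0.007,0,-0.003,0,0]
    - [0.007,0,-0.004,0,0]
    - [0.007,0,-0.004,0,0]
    - [0.007,0,-0.004,0,0]
    - [0.007,0,-0.004,0,0]
    - [0.007,0,-0.004,0,0]
    - [0.007,0,-0.003,0,0]
    - [0.007,0,-0.003,0,0]
    - [0.007,0,-0.002,0,0]
    - [0.007,0,0,0,0]
    - [0.007,0,0.002,0,0]
    - [0.007,0,0.003,0,0]

```text
time_s: 17.65
position: [490.0, 124.8, 210.2]
ee_rot: [0.752, 0.659, 0.001, 0.0]
force: [0.7, 2.3, 2.5]
finger_gap: 0.3
gripper_force: 1.2
```

drive_tool:
  plan:
    - [0.007,0,0.004,0,0]
    - [0.007,0,0.004,0,0]
    - [0.007,0,0.005,0,0]
    - [0.007,0,0.005,0,0]
    - [0.007,0,0.004,0,0]
    - [0.007,0,0.003,0,0]
    - [0.008,0,0,0,0]
    - [0.01,0,0,0,0]
    - [0.012,0,0,0,0]
    - [0.012,0,0,0,0]
    - [0,0,0,0,0]

```text
time_s: 18.57
position: [501.2, 209.5, 185.1]
ee_rot: [0.752, 0.659, 0.001, -0.0]
force: [-0.4, -0.6, -0.1]
finger_gap: 0.1
gripper_force: 0.0
```

drive_tool:
  plan:
    - [0,0,-0.035,0,0]
    - [0,0,-0.035,0,0]
    - [0,0,-0.035,0,0]
    - [0,-0.03,0,0,0]
    - [0,-0.03,0,0,0]
    - [0,-0.03,0,0,0]
    - [0,-0.03,0,0,0]
    - [0,0,0,0,0]
    - [0,0,0,0,0]

```text
time_s: 19.32
position: [380.8, 223.1, 290.6]
ee_rot: [0.752, 0.659, 0.001, 0.0]
force: [-0.2, 0.3, 1.0]
finger_gap: 0.3
gripper_force: 0.0
```

```bash
python3 -c "
from h import *;stt();a=cam('top')['image'][120:270,180:380];b=cam('side')['image'][150:300,280:430]
cv2.imwrite('pics/c7.png',np.hstack([cv2.resize(a,(440,330),interpolation=cv2.INTER_CUBIC),cv2.resize(b,(360,330),interpolation=cv2.INTER_CUBIC)]))"
```

```text
t 19.32 st -263.6 130.8 z 290.6 toolx in st deg 90.02 F st -0.2 0.3 1.0 gap 0.27952238613116603 q [ 0.5   0.07  1.73 -0.    1.34  0.64]
```

View pics/c7.png

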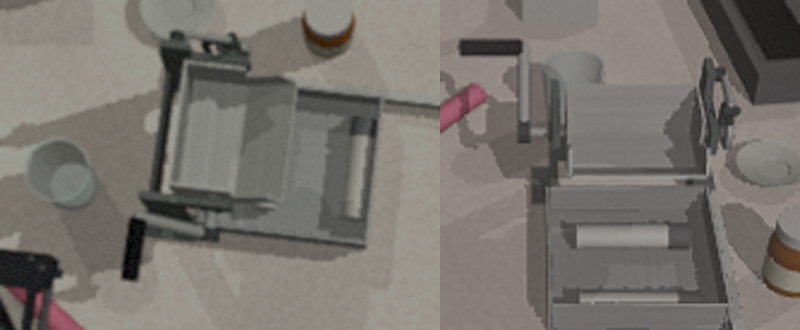

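The bucket is home and empty, and both tubes are in the tray. The beaker (62,172 in the crop) is undisturbed. One numeric check that the tray hasn't shifted, using the side crop before and after.

```bash
python3 - <<'E'
from h import *
a=cv2.imread('pics/c5.png',0)[:,400:]; b=cv2.imread('pics/c7.png',0)[:,440:]
a,b=[cv2.resize(i,(600,600),interpolation=cv2.INTER_CUBIC) for i in(a,b)]
for n,(y,x,h,w) in dict(frontright=(540,420,55,80),right=(400,430,100,60),left=(400,160,120,50),front=(540,180,50,60),fixed=(150,420,120,80)).items():
    m=cv2.matchTemplate(b[y-20:y+h+20,max(x-20,0):x+w+20],a[y:y+h,x:x+w],cv2.TM_CCOEFF_NORMED)
    _,v,_,l=cv2.minMaxLoc(m); print(n,round(v,2),((l[0]-20)/4,(l[1]-20)/4))
o=cv2.imread('pics/top0.png'); t=load('top')['image']
for n,(x,y,q) in dict(beaker=(208,199,18),box=(472,246,28)).items():
    m=cv2.matchTemplate(t[y-q-5:y+q+5,x-q-5:x+q+5],o[y-q:y+q,x-q:x+q],cv2.TM_CCOEFF_NORMED);print(n,cv2.minMaxLoc(m)[1::2])
E
```

```text
frontright 0.89 (0.5, 0.0)
right 0.98 (1.0, 1.25)
left 0.71 (1.0, 5.0)
front 0.72 (0.0, 0.0)
fixed 1.0 (0.0, 0.0)
beaker (0.980690598487854, (5, 5))
box (0.9954714775085449, (5, 5))
```

The bystanders haven't moved. The tray's front corner shows no shift in y. The half-pixel shift in +x, towards the rail, fits the re-seat push made after the first picture. Handing in.

```bash
python3 -c "from h import *;print(job.job_done())"
```

```text
the job is handed in; nothing more can be done
None
```

The job is handed in, with no verdict shown: the tray is against both stops, both tubes are in it, the bucket is back home and the beaker and slide box have not moved, at about 19 s of the 64 s allowed.

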